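# Clamp an objective case in a quick-release vise

## Robot

A 6-joint arm with a two-finger parallel gripper is mounted at the origin on a cart in front of the work surface, level with it; the furniture and walls round the work are solid. World frame = base frame: x ahead of the robot, y to its left, z up, the work surface at z = 0. Lengths are in mm, angles in degrees, forces in N, time in s.
With the tool pointing down it reaches from about 300 to 850 mm from the base axis. Payload 4.2 kg.
Tool frame: the origin (TCP) lies on the centre line of the jaws, within the pads' length; the fingertips stand 14 mm ahead of it and the grasp point (between the pads) lies 5 mm behind it; z points along the fingers, y is the line along which they close (so a half turn about z gives the same grasp; the last joint's range is limited). The gripper opens to 91 mm and grips with 3 to 60 N. Pads are 32 mm wide; open, the fingers measure 118 mm over their backs; the gripper's body (76 mm by 178 mm) begins 60 mm behind the grasp point.
Start: joints at [69.958, 18.312, 89.639, -0, 72.044, -1.146], TCP at [186.218, 544.026, 227.976] pointing down, gripper open.
Joint ranges: [-177.97, 177.97], [-48.28, 115.42], [12.27, 149.76], [-77.06, 257.06], [2.81, 150.46], [-146.56, 146.56]. Speed limits (degrees/s): [147.25, 147.25, 180, 180, 180, 180].

## Interface

Orientations are given as [roll, pitch, yaw] about the fixed x, y, z axes, in that order (R = Rz(yaw) Ry(pitch) Rx(roll)).
In Python, from workcell import env gives the robot as it stands.
- The arm moves only by the tool arm_command, never from a script. Its argument "motion" is a list of rows, each an object with "offset": the shift along the tool's x, y, z in m, a list of three; "spin": the turn about the tool's z in rad. In form: [{"offset": [tx, ty, tz], "spin": spin}, ...]. A call has 1 to 5 rows; each row shifts and turns the commanded pose from where the row before left it, along the tool's axes as they then stand; what a row does not reach is not made up. A row lasts 1/8 s, in which the tool goes at most 62.5 mm and 10.7 degrees, less where a joint would pass 70% of its speed; a pose out of reach is approached as far as the arm can. A call with a gripper value outside its range is refused whole. "jaw" is the finger opening in m, from 0 to 0.0912, set as the call begins (left out, the last holds). The fingers move at their own pace and stop on an object; "newtons" is the grip in N (left out, the last holds). Time passes only in rows, so rows that do not move let the fingers close. It gives the time, the measured TCP pose, the force, the opening and the grip force at its end, in the units of the state.
- env.state(): the state, without advancing time (a new reading comes with each control period).
- env.grab_frame(name): name is "side" or "top"; returns (picture, depth): 420x560x3 uint8, blue, green, red; 420x560 float32, mm along the optical axis (not along the pixel's ray), 0 where there is no reading.
- env.camera_model(name): a dict with "fx", "fy", "cx", "cy" (pixels), "k1" (the pictures are not rectified: a ray, as slopes to the right and down, at radius r is drawn at 1 + k1 r^2 times it, then the intrinsics apply), "eye" and "rotation" of the camera in the world. Camera axes: x right, y down, z forward; pixel columns grow to the right and rows downward; lengths in mm; the calibration is good to about 2 mm. A picture is of the moment at which its call begins. camera_model takes no time and is no camera call.
- env.job_done(): hands the job in; it is judged then, once.
Trained networks look in the newest picture that a camera, given by its name, has taken for a name from the list of things; names that differ only in an ending like _2 or _b are one class to them, and where a whole thing is asked for, a point or a joint stands for the part that bears it (a point fixed in the world has none). Each returns a list of dicts, best first, with "score" (0 to 1); they miss things now and then, are a little off and sometimes report something else, mostly with a low value. They report only what shows in the picture. A call takes as long as a camera call.
- env.boxes_of(camera, target): "bbox" ([left, top, right, bottom] in pixels, round what is visible of it).
- env.pinpoint(camera, target): "location" ([column, row] in pixels: a listed point, or the origin of a listed thing).
The state is a dict: "time_s": time; "qpos": joint angles; "qvel": joint speeds; "effort": joint torques, N m; "ee_pos": TCP position; "ee_rot": TCP orientation; "force": force on the tool from outside, world axes, zero at the start; "torque": the same for the moment, N m; "gripper_width": finger opening in mm; "gripper_force": force on a finger pad.
Only numpy, scipy, OpenCV 4.12 (cv2) and the standard library are available. Lean on these libraries where they do the work, as an engineer would, in place of code of your own. Each camera call takes 0.05 s, during which the arm holds its last target. There are 200 camera calls.

## Task

Clamp the small black case with the gold lid in the blue bench vise, so that its stuck lid can be unscrewed later. Press the red quick-release lever down and, keeping it down, slide the jaw gently (well under 16 N) until the case is snug between the jaw and the far pad; let the lever come up there, then turn the crank clockwise until the case is clamped firmly, at about 30 N and never over 60 N. Leave the case upright and do not disturb the other things on the bench.

Things in the scene. Friction and masses are not known exactly. Their poses are not given: they have to be found in the camera images.
- vise: Blue vise fixed to the bench, plate 104 x 304 x 12 mm; origin under its centre; z up. The jaw slides along the vise's y and closes to +y, where the grey V-shaped far pad is; the lever is on the -x side. The far pad's setting varies by 10 mm and is not measured: the jaw must push the loose case 7 to 25 mm along +y (under 1 N) until it seats in the V; only the force tells when.
- vise_jaw (a joint): Position of the movable jaw along the vise's +y, m: 0 open, 0.105 the end; 0.066 to 0.083 when the case is snug. A toothed half-nut locks it unless the lever is down; then it slides with about 1 N. The teeth are 5 mm apart, so the locked jaw may slip back by up to 5 mm during tightening until a tooth seats. Lever and crank ride on the jaw.
- vise_lever (a joint): Red quick-release lever, rad: 0 up (jaw locked), 0.20 fully down; springs back up, but may rest as high as 0.08 until a tooth seats. Its hinge runs along the vise's y. The jaw is free, and the lever counts as pressed, above 0.10. Pressing at the fin takes 8 N at first, 11 N at the stop (11 mm lower), up to 10 N more if pinched hard.
- lever_grip (a point): Grip point of the upright red fin on the lever's end, 75 mm above the bench. The fin is 12 mm thick along the vise's y, 24 mm wide along its x; its top is 17 mm above this point, the lever plate 23 mm below. The hinge lies 58 mm away towards the vise's +x. It can be pinched across y, pushed down and slid.
- vise_crank (a joint): Crank angle, rad, 0 to 3.6, clockwise from above; feeds the jaw face 6 mm per rad; stays where left. From the axis the grip lies at pi/4 minus this angle, counter-clockwise from the vise's x. At the grip, turning takes about 6 N with the face free, plus 0.133 N per N of clamping: about 10 N at 30 N. Once in contact each rad adds roughly 25 to 40 N of clamping, less while a tooth seats.
- crank_grip (a point): Middle of the crank's upright black sleeve, 16 mm diameter, 46 mm tall (top 21 mm above this point, crank arm 26 mm below), 91 mm above the bench, 45 mm from the crank axis. The sleeve spins freely, so it can be pinched from above and carried round the circle with the hand kept at one yaw.
- crank_axis (a point): Point on the crank's vertical axis, at the height of crank_grip; it moves with the jaw.
- case_center (a point): Centre, half-way up, of the black objective case with gold lid: round, 36 mm diameter (lid 39 mm, above 31 mm), 48 mm tall, 60 g. Stands loose on the vise's plate in front of the far pad.
- objective_case: The same case; origin at the centre of its underside, z up along its axis.
- jaw_face: Grey front plate of the movable jaw, 64 x 24 mm, 8 mm thick, which presses on the case; origin at the centre of its front surface. It sits on orange buffers that give 1 mm per 7 N.
- stain_bottle: Bystander: small bottle with red tip, 23 mm diameter, 74 mm tall.
- oil_bottle: Bystander: small brown bottle with black tip, 23 mm diameter, 74 mm tall.
- tape_roll: Bystander: roll of tape lying flat, 104 mm diameter, 25 mm tall.
- timer: Bystander: white timer with three buttons, 64 x 68 x 21 mm.

How it is judged (in metres and radians):
On the way, in this order (a step that is already met when the one before it is completed fails the run):
1. with the lever pressed, the jaw has been slid until it presses the case snugly (over 2.5 N) against the far pad (value of joint vise_lever above 0.1 rad and contact force between jaw_face and objective_case above 2.5 N), for 0.1 s.
2. the lever is let up again (below 0.09 rad) with the jaw face still within 6 mm of the case (value of joint vise_lever below 0.09 rad and y of objective_case in the frame of jaw_face below 0.024 m), for 0.2 s.
3. the crank has clamped the case with over 18 N (contact force between jaw_face and objective_case above 18 N), for 0.2 s.
At the end, for the whole second after the job is handed in: The case stands upright (within 0.1 rad) on the vise's plate, at rest, clamped by the jaw face with 18 to 55 N, and the lever is up (contact force between jaw_face and objective_case between 18 and 55 N and value of joint vise_lever below 0.09 rad and angle between objective_case's own z axis and vertical below 0.1 rad and z of objective_case in the frame of vise below 0.016 m and linear speed of objective_case below 0.01 m/s); the robot touches nothing.
It fails at once if the jaw is shoved against the case with over 16 N while the lever is pressed (value of joint vise_lever above 0.1 rad and contact force between jaw_face and objective_case above 16 N).
It fails at once if the case is squeezed with over 60 N (contact force between jaw_face and objective_case above 60 N).
It fails at once if the case tips over (angle between objective_case's own z axis and vertical above 0.3 rad).
It fails at once if another thing on the bench is moved by over 20 mm (distance of any of stain_bottle, oil_bottle, tape_roll, timer from where it was at the start of the episode above 0.02 m).
It also fails if it takes over 67 s, if anything falls off the work surface, if the arm or the gripper's body presses on something with over 40 N, if the wrist force passes 120 N, or if a joint passes its speed limit or range.

## Working session

There is one attempt and no reset: what is moved stays moved. The work goes in short steps, Python scripts to look and compute and a tool call to move; the robot and the scene stay as the last step left them, time stands still between calls to the robot, and variables do not carry over. Pictures are saved under pics/ and viewed, at most 10 in all, crops included, and the job is handed in when it is done.

Besides the shell and the picture viewer there is one more tool, called after "Call:" as a command line: name --argument value ..., lists and objects as JSON in quotes. arm_command: Moves the arm, as the interface text tells. Its arguments: {"type":"object","properties":{"motion":{"type":"array"},"jaw":{"type":"number"},"newtons":{"type":"number"}},"required":["motion"]}

```bash
mkdir -p pics && cat > h.py <<'E'
import numpy as np, cv2
from workcell import env
def ray(c,u,v):
    m=env.camera_model(c); x=(u-m["cx"])/m["fx"]; y=(v-m["cy"])/m["fy"]
    a,b=x,y
    for _ in range(20):
        s=1+m["k1"]*(a*a+b*b); a,b=x/s,y/s
    return np.array(m["eye"],float), np.array(m["rotation"],float)@np.array([a,b,1.])
def atz(c,u,v,z):
    e,d=ray(c,u,v); return e+d*(z-e[2])/d[2]
def atdepth(c,u,v,dep):
    e,d=ray(c,u,v); return e+d*dep
def tri(p,q):
    (e1,d1),(e2,d2)=p,q
    A=np.stack([d1,-d2],1); t=np.linalg.lstsq(A,e2-e1,rcond=None)[0]
    a,b=e1+d1*t[0],e2+d2*t[1]; return (a+b)/2,np.linalg.norm(a-b)
E
python3 - <<'E'
from h import *
np.set_printoptions(precision=1,suppress=True)
s=env.state(); print(s["time_s"],s["ee_pos"],s["ee_rot"],s["force"])
Z=dict(lever_grip=75,crank_grip=91,crank_axis=91,case_center=36,vise=0,jaw_face=None)
for c in("top","side"):
    im,d=env.grab_frame(c); cv2.imwrite(f"pics/{c}0.png",im); np.save(f"{c}0.npy",d)
    m=env.camera_model(c); print(c,m["eye"],m["fx"])
R={}
for n,z in Z.items():
    for c in("top","side"):
        r=env.pinpoint(c,n)[:2]
        for k in r: print(n,c,k["score"],np.array(k["location"]), atz(c,*k["location"],z) if z is not None else "")
        if r: R[n,c]=ray(c,*r[0]["location"])
    if (n,"top") in R and (n,"side") in R: print("  tri",*tri(R[n,"top"],R[n,"side"]))
E
```

```text
0.0 [186.1 543.6 227.1] [-179.9   -0.   161.1] [ 0.4 -0.2 -0.5]
top [461.7  -9.2 929.6] 415.9878609847594
side [309.6 732.6 556. ] 441.93546073709234Traceback (most recent call last):
  File "<stdin>", line 12, in <module>
  File "h.py", line 10, in atz
    e,d=ray(c,u,v); return e+d*(z-e[2])/d[2]
                                        ~^^^
IndexError: invalid index to scalar variable.
```

```bash
python3 - <<'E'
from h import *
print(env.camera_model("top")); print(env.camera_model("side"))
E
```

```text
{'fx': 415.9878609847594, 'fy': 415.9878609847594, 'cx': 273.679659618667, 'cy': 213.5848432881093, 'k1': 0.02140971417110593, 'eye': array([461.6751983 ,  -9.20475318, 929.60833594]), 'rotation': array([-1.71207873e+02,  7.41888688e-02, -9.12385421e+01])}
{'fx': 441.93546073709234, 'fy': 441.93546073709234, 'cx': 283.88934882760896, 'cy': 201.73788152860982, 'k1': 0.016419887110439395, 'eye': array([309.55023446, 732.58680752, 556.01937324]), 'rotation': array([-1.20900338e+02, -9.11897718e-02, -1.58500781e+02])}
```

View pics/top0.png

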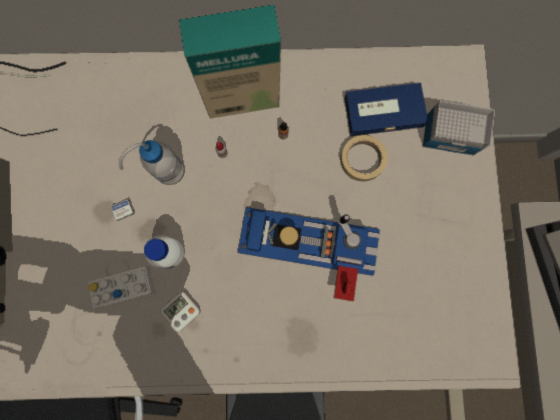

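View pics/side0.png

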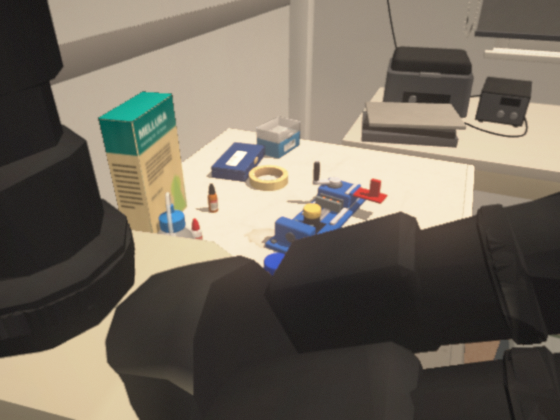

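```bash
sed -i 's/np.array(m\["rotation"\],float)@/Rot.from_euler("xyz",m["rotation"],degrees=True).as_matrix()@/; 1a from scipy.spatial.transform import Rotation as Rot' h.py
python3 - <<'E'
from h import *
np.set_printoptions(precision=1,suppress=True)
Z=dict(lever_grip=75,crank_grip=91,crank_axis=91,case_center=36,vise=0,jaw_face=None)
R={}
for n,z in Z.items():
    for c in("top","side"):
        r=env.pinpoint(c,n)[:2]
        for k in r: print(n,c,round(k["score"],2),np.array(k["location"]), atz(c,*k["location"],z) if z is not None else "")
        if r: R[n,c]=ray(c,*r[0]["location"])
    if (n,"top") in R and (n,"side") in R: print("  tri",*tri(R[n,"top"],R[n,"side"]))
im,d=env.grab_frame("top")
# blue vise plate corners from contour
hsv=cv2.cvtColor(im,cv2.COLOR_BGR2HSV)
m=cv2.inRange(hsv,(100,120,50),(125,255,255)); m[:200]=0;m[285:]=0;m[:,:230]=0;m[:,390:]=0
pts=cv2.findNonZero(m); r=cv2.minAreaRect(pts); print(r); 
for p in cv2.boxPoints(r): print(p,atz("top",*p,12))
red=cv2.inRange(hsv,(0,150,60),(8,255,255))|cv2.inRange(hsv,(172,150,60),(180,255,255)); red[:255]=0;red[:,:325]=0;red[:,370:]=0
rr=cv2.minAreaRect(cv2.findNonZero(red)); print(rr)
for p in cv2.boxPoints(rr): print(p,atz("top",*p,52))
cv2.imwrite("pics/crop.png",cv2.resize(im[195:310,225:395],None,fx=4.5,fy=4.5,interpolation=cv2.INTER_CUBIC))
for (u,v) in((345,217),(346,280),(346,274),(346,288),(353,240),(289,235)):print(u,v,atdepth("top",u,v,d[v,u]))
E
```

```text
lever_grip top 0.27 [290.6 236.1] [546.1 -44.8  75. ]
lever_grip side 0.64 [374.5 185.5] [ 439.4 -157.4   75. ]
  tri [481.8 -47.5 136.9] 116.35069233374315
crank_grip top 0.48 [283.4 235.8] [545.5 -29.6  91. ]
crank_grip top 0.41 [345.8 220.2] [ 574.6 -157.2   91. ]
crank_grip side 0.6 [311.5 215.7] [524.3  38.8  91. ]
crank_grip side 0.46 [316.  171.8] [ 574.  -143.3   91. ]
  tri [548.1 -31.2  43.9] 4.201567638508914
crank_axis top 0.84 [355.1 238.6] [ 536.7 -174.2   91. ]
crank_axis top 0.63 [287.5 238.1] [540.6 -37.8  91. ]
crank_axis side 0.89 [335.9 172.2] [ 530.7 -158.3   91. ]
crank_axis side 0.54 [319.1 170.8] [ 568.9 -150.8   91. ]
  tri [ 536.4 -176.3   81.6] 2.3491793997816233
case_center top 0.69 [288.5 236.4] [549.4 -41.9  36. ]
case_center side 0.56 [312.1 217. ] [546.8 -38.8  36. ]
  tri [548.8 -42.2  33.6] 1.8005534406596715
vise top 0.79 [307.  242.3] [538.8 -84.2   0. ]
vise side 0.57 [319.2 218.8] [545.6 -91.    0. ]
  tri [540.8 -83.2   5.5] 4.986947967692621
jaw_face top 0.46 [322.8 246.4] 
jaw_face side 0.51 [328.4 199.8] 
  tri [ 529.2 -113.5   41.6] 6.66218912307233
((308.9459533691406, 240.82432556152344), (136.6155548095703, 45.70292663574219), 9.462323188781738)
[237.8 252.1] [519.5  69.7  12. ]
[245.3 207.1] [619.8  52.   12. ]
[380.1 229.5] [ 562.8 -245.9   12. ]
[372.6 274.6] [ 464.4 -223.5   12. ]
((345.4323425292969, 282.99066162109375), (19.36835289001465, 32.451385498046875), 7.853313446044922)
[333.6 297.7] [ 418.7 -131.1   52. ]
[338.1 265.6] [ 484.4 -143.3   52. ]
[357.2 268.2] [ 478.1 -183.    52. ]
[352.8 300.4] [ 412.6 -170.4   52. ]
345 217 [ 578.  -152.   113.2]
346 280 [ 454.3 -158.9   48.9]
346 274 [ 466.7 -159.1   51.6]
346 288 [ 439.1 -150.5   94. ]
353 240 [ 536.3 -175.    63.7]
289 235 [549.9 -42.1  61. ]
```

View pics/crop.png

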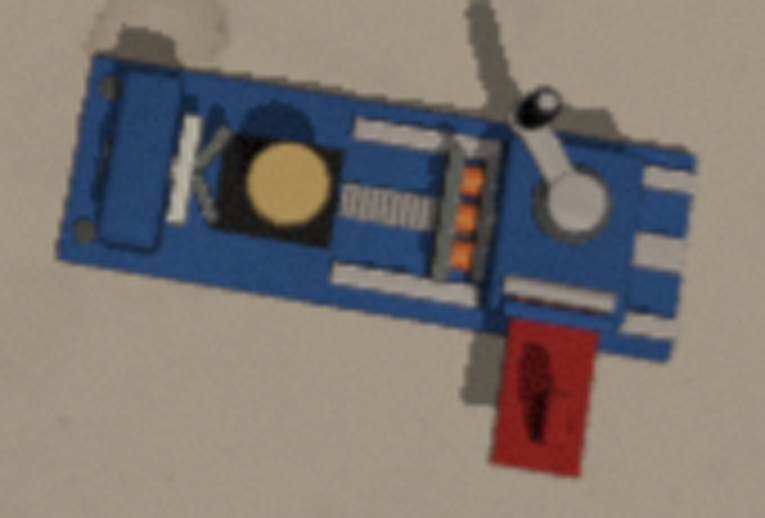

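```bash
python3 - <<'E'
from h import *
np.set_printoptions(precision=1,suppress=True)
yaw=-10.5; V=Rot.from_euler("z",yaw,degrees=True).as_matrix()
d=np.load("top0.npy")
def cloud(c,d,u0,u1,v0,v1):
    return np.array([atdepth(c,u,v,d[v,u]) for v in range(v0,v1) for u in range(u0,u1) if d[v,u]>0])
P=cloud("top",d,228,392,195,310)
def near(n,xy,r,z0,z1,P=P):
    q=P[(np.hypot(*(P[:,:2]-xy).T)<r)&(P[:,2]>z0)&(P[:,2]<z1)]
    v=q@V
    if len(q): print(n,len(q),"mean",q.mean(0),"med",np.median(q,0),"visefr ctr",(v.max(0)+v.min(0))/2@V.T,"ext",np.ptp(v,axis=0))
near("fin",(440,-155),40,82,100); near("fin2",(440,-155),40,70,100)
near("sleeve",(575,-150),30,102,120); near("case",(549,-42),30,52,70); near("axis",(536,-175),15,55,75)
ds=np.load("side0.npy"); S=cloud("side",ds,300,395,150,250)
near("S fin",(440,-155),40,65,100,S); near("S sleeve",(575,-150),30,80,120,S); near("S case",(549,-42),30,50,70,S)
# plate edges in vise frame
q=P[(P[:,2]>5)&(P[:,2]<18)&(np.hypot(*(P[:,:2]-[540,-83]).T)<170)]@V
for lo,hi in((-1e3,1e3),):print("plate xr",np.percentile(q[:,0],[1,99]),"yr",np.percentile(q[:,1],[1,99]))
# PCA yaw from high blue block / lever plate
for n,m in(("leverplate",(P[:,2]>42)&(P[:,2]<60)&(P[:,0]<490)),):
    a=P[m][:,:2].astype(np.float32); print(n,cv2.minAreaRect(a))
im=cv2.imread("pics/side0.png"); cv2.imwrite("pics/cs.png",cv2.resize(im[150:255,265:400],None,fx=5,fy=5,interpolation=cv2.INTER_CUBIC))
E
```

```text
Traceback (most recent call last):
  File "h.py", line 13, in atdepth
    e,d=ray(c,u,v); return e+d*dep
        ~~~^^^^^^^
  File "h.py", line 5, in ray
    m=env.camera_model(c); x=(u-m["cx"])/m["fx"]; y=(v-m["cy"])/m["fy"]
ValueError: time passes only in moves, steps and waits
```

Too many camera_model calls; cache it.

```bash
sed -i 's/m=env.camera_model(c);/m=cam(c);/' h.py && cat >> h.py <<'E'
import functools
@functools.lru_cache(None)
def cam(c): return env.camera_model(c)
def cloud(c,d,u0,u1,v0,v1):
    return np.array([atdepth(c,u,v,d[v,u]) for v in range(v0,v1) for u in range(u0,u1) if d[v,u]>0])
E
python3 - <<'E'
from h import *
np.set_printoptions(precision=1,suppress=True)
yaw=-10.5; V=Rot.from_euler("z",yaw,degrees=True).as_matrix()
d=np.load("top0.npy")
P=cloud("top",d,228,392,195,310)
def near(n,xy,r,z0,z1,P=P):
    q=P[(np.hypot(*(P[:,:2]-xy).T)<r)&(P[:,2]>z0)&(P[:,2]<z1)]
    v=q@V
    if len(q): print(n,len(q),"mean",q.mean(0),"med",np.median(q,0),"visefr ctr",(v.max(0)+v.min(0))/2@V.T,"ext",np.ptp(v,axis=0))
near("fin",(440,-155),40,82,100); near("fin2",(440,-155),40,70,100)
near("sleeve",(575,-150),30,102,120); near("case",(549,-42),30,52,70); near("axis",(536,-175),15,55,75)
ds=np.load("side0.npy"); S=cloud("side",ds,300,395,150,250)
near("S fin",(440,-155),40,65,100,S); near("S sleeve",(575,-150),30,80,120,S); near("S case",(549,-42),30,50,70,S)
q=P[(P[:,2]>5)&(P[:,2]<18)&(np.hypot(*(P[:,:2]-[540,-83]).T)<170)]@V
print("plate xr",np.percentile(q[:,0],[1,99]),"yr",np.percentile(q[:,1],[1,99]))
a=P[(P[:,2]>42)&(P[:,2]<60)&(P[:,0]<490)][:,:2].astype(np.float32); print("leverplate",cv2.minAreaRect(a))
for c in [(540.8,-83.2,0),(536.5,-175,91),(549,-42,36)]: print("visecoords",np.array(c)@V)
im=cv2.imread("pics/side0.png"); cv2.imwrite("pics/cs.png",cv2.resize(im[150:255,265:400],None,fx=5,fy=5,interpolation=cv2.INTER_CUBIC))
E
```

```text
fin 78 mean [ 440.  -154.4   90.6] med [ 440.9 -154.4   91. ] visefr ctr [ 439.8 -154.9   88.5] ext [23.  11.7 12.7]
fin2 89 mean [ 440.1 -153.8   88.7] med [ 440.8 -153.2   90.7] visefr ctr [ 439.8 -154.9   82.8] ext [23.  11.7 24.2]
sleeve 47 mean [ 577.1 -152.9  111.2] med [ 576.6 -152.5  111.8] visefr ctr [ 577.7 -153.5  109.8] ext [14.1 13.3 13.1]
case 264 mean [549.4 -40.9  59.1] med [550.  -40.4  59.1] visefr ctr [549.7 -41.1  57.7] ext [37.2 37.4  9.9]
axis 141 mean [ 536.4 -173.8   63.5] med [ 536.3 -173.4   64.1] visefr ctr [ 536.  -174.9   61.4] ext [28.6 29.  12.5]
S fin 146 mean [ 438.2 -147.9   81.2] med [ 438.  -147.7   81.4] visefr ctr [ 438.9 -149.7   79.6] ext [23.9 12.5 28.8]
S sleeve 101 mean [ 575.6 -146.7   99.4] med [ 575.2 -146.2   99.8] visefr ctr [ 576.2 -148.6   98.7] ext [14.6 15.3 36.8]
S case 204 mean [547.4 -32.7  59. ] med [547.3 -31.4  60.5] visefr ctr [548.  -36.6  56.6] ext [38.4 37.8 12.9]
plate xr [497.5 600. ] yr [-135.2  163.7]
leverplate ((452.540283203125, -164.09954833984375), (58.3525276184082, 78.52812957763672), 84.30802154541016)
visecoords [546.9  16.7   0. ]
visecoords [559.4 -74.3  91. ]
visecoords [547.5  58.8  36. ]
```

View pics/cs.png

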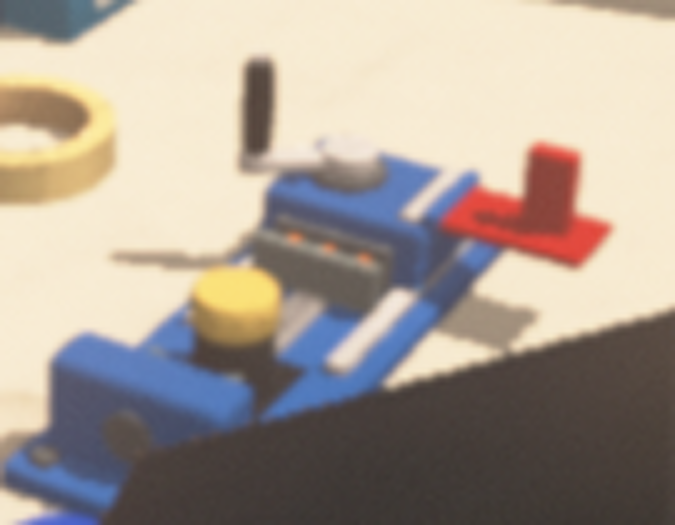

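Call:
arm_command --motion '[{"offset": [0,0,0],"spin": -0.147},{"offset": [-0.0268,-0.0456,0],"spin": 0},{"offset": [-0.0268,-0.0456,0],"spin": 0},{"offset": [-0.0268,-0.0456,0],"spin": 0},{"offset": [-0.0268,-0.0456,0],"spin": 0}]' --jaw 0.05 --newtons 20

```text
time_s: 1.42
ee_pos: [258.9, 343.7, 228.1]
ee_rot: [180.0, 0.0, 169.6]
force: [0.2, -0.1, 1.0]
gripper_width: 49.9
gripper_force: 0.0
```

Call:
arm_command --motion '[{"offset": [-0.0268,-0.0456,0],"spin": 0},{"offset": [-0.0268,-0.0456,0],"spin": 0},{"offset": [-0.0268,-0.0456,0],"spin": 0},{"offset": [-0.0268,-0.0456,0],"spin": 0},{"offset": [-0.0268,-0.0456,0],"spin": 0}]'

```text
time_s: 2.05
ee_pos: [349.2, 95.1, 228.3]
ee_rot: [180.0, 0.1, 169.5]
force: [0.4, 0.0, -1.2]
gripper_width: 49.7
gripper_force: 0.0
```

Call:
arm_command --motion '[{"offset": [-0.0268,-0.0456,0],"spin": 0},{"offset": [-0.0268,-0.0456,0],"spin": 0},{"offset": [-0.0268,-0.0456,0.02],"spin": 0},{"offset": [-0.0268,-0.0456,0.02],"spin": 0},{"offset": [-0.0268,-0.0456,0.02],"spin": 0}]'

```text
time_s: 2.68
ee_pos: [439.7, -153.8, 167.6]
ee_rot: [180.0, 0.1, 169.5]
force: [0.5, 0.2, 2.1]
gripper_width: 50.6
gripper_force: 0.0
```

Call:
arm_command --motion '[{"offset": [0,0,0.032],"spin": 0},{"offset": [0,0,0.032],"spin": 0},{"offset": [0,0,0.02],"spin": 0},{"offset": [0,0,0.01],"spin": 0},{"offset": [0,0,0],"spin": 0}]'

```text
time_s: 3.3
ee_pos: [439.1, -151.9, 73.8]
ee_rot: [180.0, -0.0, 169.5]
force: [0.0, -0.9, -0.5]
gripper_width: 49.6
gripper_force: 0.0
```

```bash
python3 - <<'E'
from h import *
s=env.state(); print(s["time_s"],s["ee_pos"],s["force"])
im,d=env.grab_frame("side"); cv2.imwrite("pics/s1.png",cv2.resize(im[110:260,260:460],None,fx=4,fy=4,interpolation=cv2.INTER_CUBIC))
E
```

```text
3.3 [ 439.07177204 -151.8935204    73.76316032] [ 0.02922794 -0.90266858 -0.52202898]
```

View pics/s1.png

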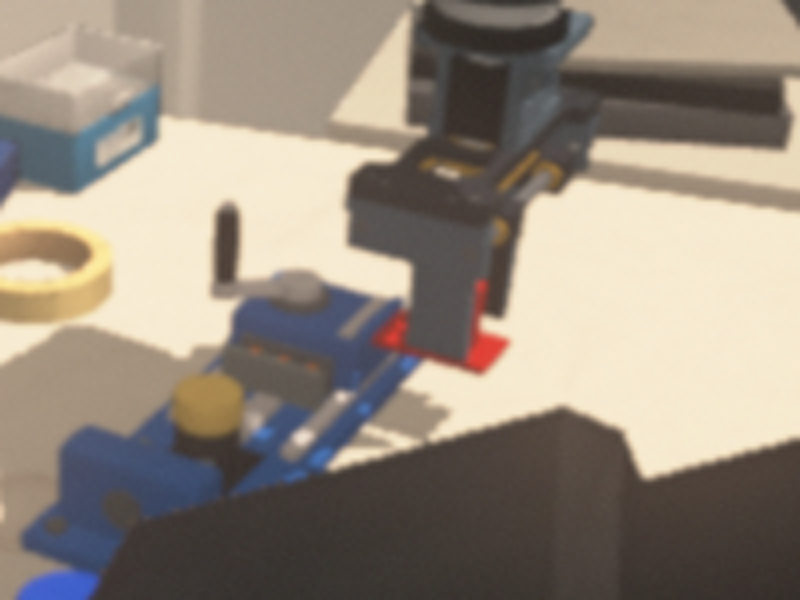

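The image shows the fingers straddling the red fin (crop 450–480, 300), clear of the block and crank. Close.

Call:
arm_command --motion '[{"offset": [0,0,0],"spin": 0},{"offset": [0,0,0],"spin": 0},{"offset": [0,0,0],"spin": 0},{"offset": [0,0,0],"spin": 0}]' --jaw 0.0 --newtons 20

```text
time_s: 3.85
ee_pos: [439.1, -152.7, 74.2]
ee_rot: [-179.9, 0.0, 169.6]
force: [-3.3, -12.9, 1.4]
gripper_width: 13.1
gripper_force: 6.8
```

Call:
arm_command --motion '[{"offset": [0,-0.001,0],"spin": 0},{"offset": [0,0,0],"spin": 0},{"offset": [0,0,0],"spin": 0}]'

```text
time_s: 4.22
ee_pos: [438.9, -153.6, 74.1]
ee_rot: [-179.9, 0.0, 169.5]
force: [-2.2, -5.1, 2.0]
gripper_width: 11.8
gripper_force: 20.0
```

Call:
arm_command --motion '[{"offset": [0.001,-0.0005,0.003],"spin": 0},{"offset": [0.001,0,0.003],"spin": 0},{"offset": [0.001,0,0.003],"spin": 0},{"offset": [0,0,0],"spin": 0}]'

```text
time_s: 4.72
ee_pos: [436.6, -152.8, 66.2]
ee_rot: [180.0, 0.1, 169.5]
force: [-3.1, -1.3, 10.5]
gripper_width: 12.2
gripper_force: 20.0
```

Call:
arm_command --motion '[{"offset": [0.001,0,0.002],"spin": 0},{"offset": [0,0,0.0015],"spin": 0},{"offset": [0,0,0],"spin": 0}]'

```text
time_s: 5.1
ee_pos: [435.8, -152.6, 62.9]
ee_rot: [180.0, 0.1, 169.5]
force: [-3.0, -1.5, 11.5]
gripper_width: 11.7
gripper_force: 20.0
```

```bash
python3 - <<'E'
from h import *
im,d=env.grab_frame("side"); cv2.imwrite("pics/s2.png",cv2.resize(im[110:260,260:460],None,fx=4,fy=4,interpolation=cv2.INTER_CUBIC))
E
```

```text
(no output)
```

View pics/s2.png

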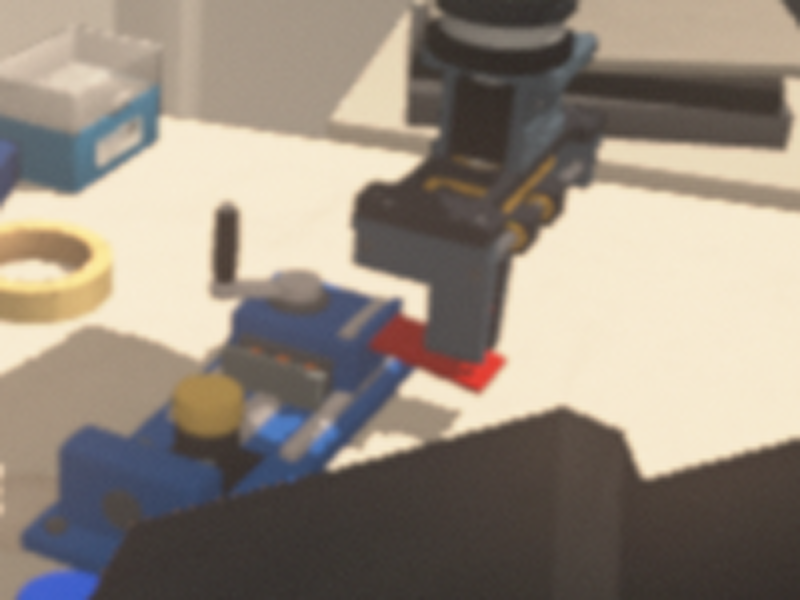

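The lever plate is clearly tilted down in the picture (crop 380–500, 320–390). Slide.

Call:
arm_command --motion '[{"offset": [0,0.004,0],"spin": 0},{"offset": [0,0.006,0],"spin": 0},{"offset": [0,0.008,0],"spin": 0},{"offset": [0,0.008,0],"spin": 0},{"offset": [0,0.004,0],"spin": 0}]'

```text
time_s: 5.78
ee_pos: [441.4, -122.8, 62.9]
ee_rot: [180.0, 0.2, 169.5]
force: [-2.6, -1.9, 11.6]
gripper_width: 11.9
gripper_force: 20.0
```

```bash
cat > j.py <<'E'
from h import *
s=env.state(); a=np.radians(-10.5); y=np.array([-np.sin(a),np.cos(a),0]); x=np.array([np.cos(a),np.sin(a),0])
p=s["ee_pos"]; f=s["force"]; p0=np.array([435.8,-152.6,0])
print("t %.2f slide %.1f vx %.1f z %.1f  Fy %.1f Fx %.1f Fz %.1f"%(s["time_s"],(p-p0)@y,(p-p0)@x,p[2],f@y,f@x,f[2]))
E
python3 j.py
```

```text
t 5.78 slide 30.3 vx 0.1 z 62.9  Fy -2.3 Fx -2.2 Fz 11.6
```

Call:
arm_command --motion '[{"offset": [0,0.006,0],"spin": 0},{"offset": [0,0.008,0],"spin": 0},{"offset": [0,0.008,0],"spin": 0},{"offset": [0,0.006,0],"spin": 0},{"offset": [0,0.003,0],"spin": 0}]'

```text
time_s: 6.4
ee_pos: [447.2, -92.3, 62.9]
ee_rot: [180.0, 0.2, 169.5]
force: [-1.7, -0.3, 11.0]
gripper_width: 12.0
gripper_force: 20.0
```

Call:
arm_command --motion '[{"offset": [0,0.001,0],"spin": 0},{"offset": [0,0.001,0],"spin": 0},{"offset": [0,0.0005,0],"spin": 0}]'

```text
time_s: 6.78
ee_pos: [447.6, -90.1, 62.9]
ee_rot: [180.0, 0.2, 169.5]
force: [-1.7, -0.5, 11.4]
gripper_width: 11.8
gripper_force: 20.0
```

```bash
python3 j.py && python3 - <<'E'
from h import *
im,d=env.grab_frame("side"); cv2.imwrite("pics/s3.png",cv2.resize(im[150:255,265:400],None,fx=5,fy=5,interpolation=cv2.INTER_CUBIC))
E
```

```text
t 6.78 slide 63.6 vx 0.2 z 62.9  Fy -0.8 Fx -1.6 Fz 11.4
```

View pics/s3.png

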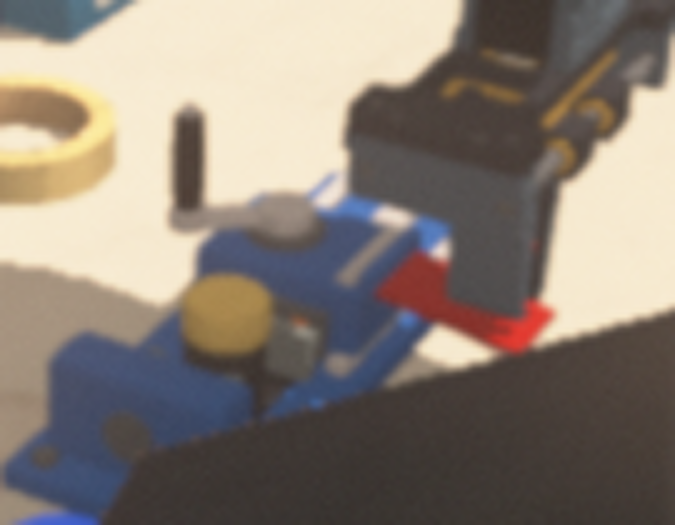

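The jaw has reached the case's neighbourhood (case at crop 228,315, face at 300,345). Now small steps, force-watched.

Call:
arm_command --motion '[{"offset": [0,0.001,0],"spin": 0},{"offset": [0,0.001,0],"spin": 0},{"offset": [0,0,0],"spin": 0}]'

```text
time_s: 7.2
ee_pos: [447.9, -88.0, 62.9]
ee_rot: [180.0, 0.2, 169.5]
force: [-1.2, -0.1, 12.0]
gripper_width: 11.9
gripper_force: 20.0
```

Call:
arm_command --motion '[{"offset": [0,0.001,0],"spin": 0},{"offset": [0,0.0005,0],"spin": 0},{"offset": [0,0,0],"spin": 0}]'

```text
time_s: 7.58
ee_pos: [448.2, -86.6, 62.9]
ee_rot: [180.0, 0.2, 169.5]
force: [-1.0, -0.3, 11.0]
gripper_width: 12.0
gripper_force: 20.0
```

Call:
arm_command --motion '[{"offset": [0,0.001,0],"spin": 0},{"offset": [0,0.0007,0],"spin": 0},{"offset": [0,0,0],"spin": 0}]'

```text
time_s: 7.95
ee_pos: [448.6, -84.9, 62.9]
ee_rot: [180.0, 0.2, 169.5]
force: [-1.4, -0.4, 11.0]
gripper_width: 12.1
gripper_force: 20.0
```

```bash
python3 j.py
```

```text
t 7.95 slide 68.9 vx 0.2 z 62.9  Fy -0.6 Fx -1.3 Fz 11.0
```

Call:
arm_command --motion '[{"offset": [0,0.001,0],"spin": 0},{"offset": [0,0.0007,0],"spin": 0},{"offset": [0,0,0],"spin": 0}]'

```text
time_s: 8.32
ee_pos: [448.9, -83.3, 62.9]
ee_rot: [180.0, 0.2, 169.5]
force: [-1.6, -0.7, 10.9]
gripper_width: 12.1
gripper_force: 20.0
```

```bash
python3 j.py
```

```text
t 8.32 slide 70.6 vx 0.2 z 62.9  Fy -1.0 Fx -1.5 Fz 10.9
```

Call:
arm_command --motion '[{"offset": [0,0.001,0],"spin": 0},{"offset": [0,0.0007,0],"spin": 0},{"offset": [0,0,0],"spin": 0}]'

```text
time_s: 8.7
ee_pos: [449.2, -81.6, 62.9]
ee_rot: [180.0, 0.2, 169.5]
force: [-1.6, -0.7, 11.3]
gripper_width: 11.8
gripper_force: 20.0
```

```bash
python3 j.py
```

```text
t 8.70 slide 72.3 vx 0.2 z 62.9  Fy -0.9 Fx -1.4 Fz 11.3
```

Call:
arm_command --motion '[{"offset": [0,0.001,0],"spin": 0},{"offset": [0,0.0007,0],"spin": 0},{"offset": [0,0,0],"spin": 0}]'

```text
time_s: 9.07
ee_pos: [449.5, -79.9, 62.9]
ee_rot: [180.0, 0.2, 169.5]
force: [-1.7, -1.1, 11.0]
gripper_width: 12.0
gripper_force: 20.0
```

```bash
python3 j.py
```

```text
t 9.07 slide 74.0 vx 0.3 z 62.9  Fy -1.4 Fx -1.4 Fz 11.0
```

Call:
arm_command --motion '[{"offset": [0,0.001,0],"spin": 0},{"offset": [0,0.0007,0],"spin": 0},{"offset": [0,0,0],"spin": 0}]'

```text
time_s: 9.45
ee_pos: [449.8, -78.2, 62.9]
ee_rot: [180.0, 0.2, 169.5]
force: [-0.6, -0.5, 11.4]
gripper_width: 12.4
gripper_force: 20.0
```

```bash
python3 j.py
```

```text
t 9.45 slide 75.7 vx 0.2 z 62.9  Fy -0.6 Fx -0.4 Fz 11.4
```

Call:
arm_command --motion '[{"offset": [0,0.001,0],"spin": 0},{"offset": [0,0.0007,0],"spin": 0},{"offset": [0,0,0],"spin": 0}]'

```text
time_s: 9.82
ee_pos: [450.1, -77.0, 62.9]
ee_rot: [-180.0, 0.2, 169.5]
force: [-2.7, -3.6, 10.6]
gripper_width: 12.0
gripper_force: 20.0
```

```bash
python3 j.py
```

```text
t 9.82 slide 76.9 vx 0.3 z 62.9  Fy -4.0 Fx -2.0 Fz 10.6
```

Call:
arm_command --motion '[{"offset": [0,0.001,0],"spin": 0},{"offset": [0,0,0],"spin": 0}]'

```text
time_s: 10.07
ee_pos: [450.2, -76.5, 62.9]
ee_rot: [-179.9, 0.2, 169.5]
force: [-3.5, -5.7, 10.9]
gripper_width: 12.2
gripper_force: 20.0
```

```bash
python3 j.py
```

```text
t 10.07 slide 77.4 vx 0.3 z 62.9  Fy -6.3 Fx -2.4 Fz 10.9
```

Call:
arm_command --motion '[{"offset": [0,0.0003,0],"spin": 0},{"offset": [0,0,0],"spin": 0}]'

```text
time_s: 10.32
ee_pos: [450.2, -76.5, 62.8]
ee_rot: [-179.9, 0.2, 169.5]
force: [-3.1, -5.9, 10.3]
gripper_width: 11.6
gripper_force: 20.0
```

Call:
arm_command --motion '[{"offset": [-0.001,0,-0.004],"spin": 0},{"offset": [-0.001,0,-0.004],"spin": 0},{"offset": [-0.002,0,-0.0045],"spin": 0},{"offset": [0,0,0],"spin": 0},{"offset": [0,0,0],"spin": 0}]'

```text
time_s: 10.95
ee_pos: [452.8, -79.1, 72.9]
ee_rot: [-179.7, -0.0, 169.7]
force: [0.6, -17.3, -9.5]
gripper_width: 11.8
gripper_force: 20.0
```

```bash
python3 j.py
```

```text
t 10.95 slide 75.3 vx 3.4 z 72.9  Fy -16.9 Fx 3.7 Fz -9.5
```

Call:
arm_command --motion '[{"offset": [0,-0.002,0.001],"spin": 0},{"offset": [0,0,0],"spin": 0}]'

```text
time_s: 11.2
ee_pos: [452.7, -79.6, 72.7]
ee_rot: [-179.9, 0.0, 169.6]
force: [-0.4, -9.3, -2.5]
gripper_width: 12.0
gripper_force: 20.0
```

Call:
arm_command --motion '[{"offset": [0,0,0],"spin": 0},{"offset": [0,0,0],"spin": 0},{"offset": [0,0,-0.03],"spin": 0},{"offset": [0,0,-0.04],"spin": 0},{"offset": [0,0,-0.02],"spin": 0}]' --jaw 0.05

```text
time_s: 11.82
ee_pos: [453.6, -77.8, 164.9]
ee_rot: [180.0, 0.2, 169.6]
force: [1.2, -0.2, 0.3]
gripper_width: 50.0
gripper_force: 0.0
```

```bash
python3 - <<'E'
from h import *
np.set_printoptions(precision=1,suppress=True)
V=Rot.from_euler("z",-10.5,degrees=True).as_matrix()
exec(open("j.py").read())
im,d=env.grab_frame("side"); cv2.imwrite("pics/s4.png",cv2.resize(im[130:255,245:405],None,fx=5,fy=4.8,interpolation=cv2.INTER_CUBIC))
S=cloud("side",d,240,420,120,260)
im,t=env.grab_frame("top"); cv2.imwrite("pics/t4.png",cv2.resize(im[195:310,225:395],None,fx=4.5,fy=4.5,interpolation=cv2.INTER_CUBIC))
T=cloud("top",t,228,392,195,310)
def near(n,xy,r,z0,z1,P):
    q=P[(np.hypot(*(P[:,:2]-xy).T)<r)&(P[:,2]>z0)&(P[:,2]<z1)]; v=q@V
    if len(q): print(n,len(q),"med",np.median(q,0),"ctr",(v.max(0)+v.min(0))/2@V.T,"ext",np.ptp(v,axis=0))
for n,P in(("S",S),("T",T)):
    near(n+" fin",(453,-79),30,70,98,P); near(n+" sleeve",(590,-78),35,85,120,P); near(n+" case",(551,-25),35,52,68,P)
for c in("top","side"):
    for n,z in(("crank_axis",91),("crank_grip",91),("case_center",36)):
        for k in env.pinpoint(c,n)[:2]: print(n,c,round(k["score"],2),atz(c,*k["location"],z))
E
```

```text
t 11.82 slide 76.8 vx 3.8 z 164.9  Fy 0.1 Fx 1.2 Fz 0.3
S fin 133 med [451.7 -74.1  85.4] ctr [452.7 -77.4  82.6] ext [24.1 13.5 24.7]
S sleeve 96 med [589.3 -72.2 101.5] ctr [590.8 -74.7 101.5] ext [15.4 15.5 32.7]
S case 198 med [551.3 -11.   60.4] ctr [552.2 -15.7  57.9] ext [36.8 39.  11.5]
T sleeve 54 med [589.6 -79.1 110.8] ctr [591.3 -79.5 102.6] ext [14.  14.1 27.1]
T case 264 med [553.  -21.   59.1] ctr [553.5 -20.2  57.9] ext [38.4 37.5 10.8]
crank_axis top 0.79 [ 551.8 -103.1   91. ]
crank_grip top 0.65 [405.7 172.4  91. ]
crank_grip top 0.57 [585.2 -85.2  91. ]
case_center top 0.7 [552.  -24.5  36. ]
crank_axis side 0.98 [556.3 -96.5  91. ]
crank_grip side 0.41 [594.4 -78.9  91. ]
case_center side 0.77 [548.9 -24.8  36. ]
```

View pics/s4.png

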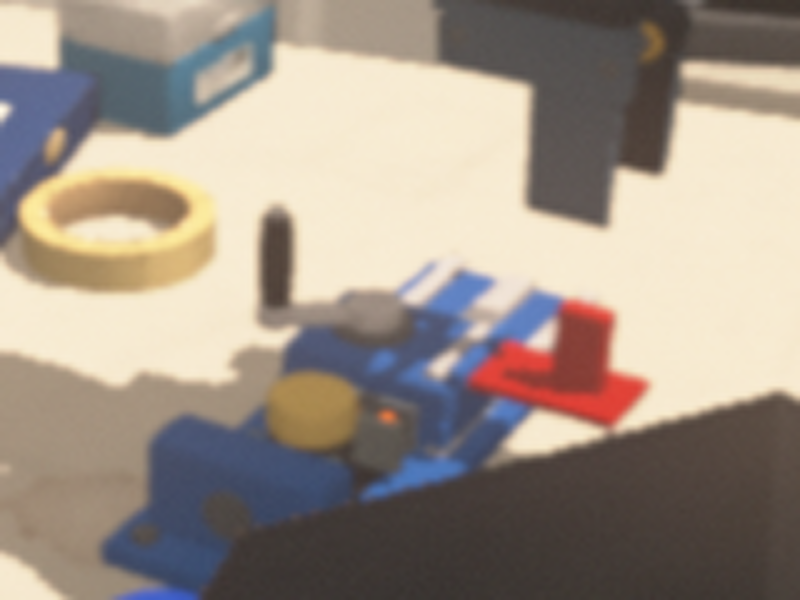

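The lever is back up (fin crop 585,345), and the jaw face sits against the case (380,430). Go to the crank sleeve.

Call:
arm_command --motion '[{"offset": [-0.045,0.0086,0],"spin": 0},{"offset": [-0.045,0.0085,0],"spin": 0},{"offset": [-0.044,0.0085,0],"spin": 0},{"offset": [0,0,0.02],"spin": 0},{"offset": [0,0,0],"spin": 0}]'

```text
time_s: 12.85
ee_pos: [587.8, -77.1, 140.3]
ee_rot: [-180.0, -0.3, 169.5]
force: [-0.3, 0.8, -0.3]
gripper_width: 50.3
gripper_force: 0.0
```

Call:
arm_command --motion '[{"offset": [0,0,0.02],"spin": 0},{"offset": [0,0,0.02],"spin": 0},{"offset": [0,0,0.013],"spin": 0},{"offset": [0,0,0],"spin": 0}]'

```text
time_s: 13.35
ee_pos: [588.4, -77.3, 89.3]
ee_rot: [180.0, -0.1, 169.5]
force: [-0.2, 0.4, -0.2]
gripper_width: 50.0
gripper_force: 0.0
```

Call:
arm_command --motion '[{"offset": [0,0,0],"spin": 0},{"offset": [0,0,0],"spin": 0},{"offset": [0,0,0],"spin": 0}]' --jaw 0.022

```text
time_s: 13.72
ee_pos: [589.5, -77.4, 90.5]
ee_rot: [180.0, 0.1, 169.5]
force: [-0.8, 0.1, 0.4]
gripper_width: 23.7
gripper_force: 0.0
```

Call:
arm_command --motion '[{"offset": [0,0,0],"spin": 0},{"offset": [0,0,0],"spin": 0},{"offset": [0,0,0],"spin": 0}]' --jaw 0.0 --newtons 30

```text
time_s: 14.1
ee_pos: [589.2, -78.0, 90.2]
ee_rot: [-180.0, 0.0, 169.5]
force: [-1.4, -3.7, 1.5]
gripper_width: 15.1
gripper_force: 30.0
```

```bash
python3 j.py
```

```text
t 14.10 slide 101.4 vx 137.3 z 90.2  Fy -3.9 Fx -0.7 Fz 1.5
```

```bash
cat > c.py <<'E'
import sys
from h import *
a=np.radians(-10.5); X=np.array([np.cos(a),np.sin(a)]); Y=np.array([-X[1],X[0]])
s=env.state(); p=np.array(s["ee_pos"])[:2]; f=np.array(s["force"])[:2]
ax=np.array([float(v) for v in sys.argv[1:3]])
r=p-ax; ph=np.arctan2(r@Y,r@X); u=r/np.linalg.norm(r); t=np.array([u[1],-u[0]])
print("t %.2f theta %.3f rad R %.1f  Ftan %.1f Frad %.1f"%(s["time_s"],np.pi/4-ph,np.linalg.norm(r),-f@t,f@u))
E
python3 c.py 552.1 -103.5; python3 - <<'E'
import numpy as np
th=np.arange(0,2.81,.1); P=45*np.c_[np.cos(np.pi/4-th),np.sin(np.pi/4-th)]; D=np.diff(P,axis=0)
for i,d in enumerate(D): print("%.1f [%.1f,%.1f]"%(th[i+1],-d[0],d[1]),end="  ")
E
```

```text
t 14.10 theta -0.000 rad R 45.1  Ftan -2.3 Frad -3.3
0.1 [-3.0,-3.3]  0.2 [-2.7,-3.6]  0.3 [-2.3,-3.9]  0.4 [-1.9,-4.1]  0.5 [-1.5,-4.2]  0.6 [-1.0,-4.4]  0.7 [-0.6,-4.5]  0.8 [-0.2,-4.5]  0.9 [0.3,-4.5]  1.0 [0.7,-4.4]  1.1 [1.2,-4.3]  1.2 [1.6,-4.2]  1.3 [2.0,-4.0]  1.4 [2.4,-3.8]  1.5 [2.8,-3.5]  1.6 [3.1,-3.2]  1.7 [3.4,-2.9]  1.8 [3.7,-2.6]  1.9 [3.9,-2.2]  2.0 [4.1,-1.8]  2.1 [4.3,-1.4]  2.2 [4.4,-0.9]  2.3 [4.5,-0.5]  2.4 [4.5,-0.0]  2.5 [4.5,0.4]  2.6 [4.4,0.9]  2.7 [4.3,1.3]  2.8 [4.2,1.7]
```

Call:
arm_command --motion '[{"offset": [-0.003,-0.0033,0],"spin": 0},{"offset": [-0.0027,-0.0036,0],"spin": 0},{"offset": [-0.0023,-0.0039,0],"spin": 0},{"offset": [0,0,0],"spin": 0}]'

```text
time_s: 14.6
ee_pos: [593.0, -87.7, 90.1]
ee_rot: [179.8, -0.3, 169.5]
force: [-5.5, 3.4, 7.1]
gripper_width: 14.9
gripper_force: 30.0
```

```bash
python3 c.py 552.1 -103.5
```

```text
t 14.60 theta 0.233 rad R 43.8  Ftan 5.2 Frad -3.9
```

Call:
arm_command --motion '[{"offset": [-0.0017,-0.0042,0],"spin": 0},{"offset": [-0.0013,-0.0043,0],"spin": 0},{"offset": [-0.001,-0.0044,0],"spin": 0}]'

```text
time_s: 14.98
ee_pos: [594.3, -99.9, 90.0]
ee_rot: [179.7, -0.4, 169.5]
force: [-6.6, 7.4, 7.6]
gripper_width: 15.7
gripper_force: 30.0
```

```bash
python3 c.py 552.1 -103.5
```

```text
t 14.97 theta 0.517 rad R 42.3  Ftan 8.0 Frad -5.9
```

```bash
python3 c.py 549.5 -99.5; cat >> c.py <<'E'
th=np.pi/4-ph
R=45
for k in range(1,6):
    q=ax+R*(np.cos(np.pi/4-th-.1*k)*X+np.sin(np.pi/4-th-.1*k)*Y); o=ax+R*(np.cos(np.pi/4-th-.1*(k-1))*X+np.sin(np.pi/4-th-.1*(k-1))*Y)
    print("[%.1f,%.1f]"%(-(q-o)@X*1,(q-o)@Y),end=" ")
print()
E
python3 c.py 549.5 -99.5
```

```text
t 14.97 theta 0.611 rad R 44.8  Ftan 7.4 Frad -6.7
t 14.97 theta 0.611 rad R 44.8  Ftan 7.4 Frad -6.7
[-0.6,-4.5] [-0.1,-4.5] [0.3,-4.5] [0.8,-4.4] [1.2,-4.3]
```

Call:
arm_command --motion '[{"offset": [-0.0002,-0.0045,0],"spin": 0},{"offset": [0.0003,-0.0045,0],"spin": 0},{"offset": [0.0005,-0.0045,0],"spin": 0},{"offset": [0,0,0],"spin": 0}]'

```text
time_s: 15.48
ee_pos: [592.0, -112.7, 90.0]
ee_rot: [179.7, -0.3, 169.4]
force: [-3.7, 8.5, 6.9]
gripper_width: 15.5
gripper_force: 30.0
```

```bash
python3 c.py 549.5 -99.5
```

```text
t 15.47 theta 0.903 rad R 44.5  Ftan 7.0 Frad -6.1
[0.8,-4.4] [1.2,-4.3] [1.6,-4.2] [2.0,-4.0] [2.4,-3.8]
```

Call:
arm_command --motion '[{"offset": [0.0012,-0.0044,0],"spin": 0},{"offset": [0.0016,-0.0043,0],"spin": 0},{"offset": [0,0,0],"spin": 0}]'

```text
time_s: 15.85
ee_pos: [588.7, -120.4, 90.1]
ee_rot: [179.6, -0.2, 169.4]
force: [-0.7, 9.4, 4.8]
gripper_width: 15.2
gripper_force: 30.0
```

```bash
python3 c.py 549.5 -99.5
```

```text
t 15.85 theta 1.092 rad R 44.4  Ftan 7.9 Frad -5.1
[1.6,-4.2] [2.0,-4.0] [2.4,-3.8] [2.7,-3.6] [3.1,-3.3]
```

Call:
arm_command --motion '[{"offset": [0.0019,-0.0041,0],"spin": 0},{"offset": [0.0022,-0.0039,0],"spin": 0},{"offset": [0,0,0],"spin": 0}]'

```text
time_s: 16.23
ee_pos: [584.2, -127.3, 90.1]
ee_rot: [179.6, -0.0, 169.4]
force: [0.5, 10.5, 3.5]
gripper_width: 15.5
gripper_force: 30.0
```

```bash
python3 c.py 549.5 -99.5
```

```text
t 16.23 theta 1.278 rad R 44.4  Ftan 8.5 Frad -6.2
[2.3,-3.9] [2.7,-3.6] [3.0,-3.3] [3.4,-3.0] [3.6,-2.6]
```

Call:
arm_command --motion '[{"offset": [0.0025,-0.0038,0],"spin": 0},{"offset": [0.0029,-0.0035,0],"spin": 0},{"offset": [0,0,0],"spin": 0},{"offset": [0,0,0],"spin": 0}]'

```text
time_s: 16.73
ee_pos: [578.5, -133.3, 90.2]
ee_rot: [179.6, 0.1, 169.4]
force: [2.1, 11.2, 2.4]
gripper_width: 15.1
gripper_force: 30.0
```

```bash
python3 c.py 549.5 -99.5; python3 - <<'E'
from h import *
np.set_printoptions(precision=1,suppress=True)
V=Rot.from_euler("z",-10.5,degrees=True).as_matrix()
S=cloud("side",env.grab_frame("side")[1],240,420,120,260)
def near(n,xy,r,z0,z1,P):
    q=P[(np.hypot(*(P[:,:2]-xy).T)<r)&(P[:,2]>z0)&(P[:,2]<z1)]; v=q@V
    if len(q): print(n,len(q),"med",np.median(q,0),"ctr",(v.max(0)+v.min(0))/2@V.T,"ext",np.ptp(v,axis=0))
near("fin",(453,-79),30,70,98,S); near("case",(551,-20),35,52,68,S)
E
```

```text
t 16.73 theta 1.464 rad R 44.6  Ftan 8.9 Frad -7.1
[3.0,-3.4] [3.3,-3.0] [3.6,-2.7] [3.9,-2.3] [4.1,-1.9] 
fin 139 med [451.6 -75.   84.2] ctr [452.9 -77.9  82.7] ext [24.4 13.3 25.3]
case 196 med [551.  -10.7  60.5] ctr [552.4 -15.5  57.8] ext [36.7 38.  11.5]
```

Call:
arm_command --motion '[{"offset": [0.0032,-0.0033,0],"spin": 0},{"offset": [0.0035,-0.003,0],"spin": 0},{"offset": [0.001,-0.0007,0],"spin": 0},{"offset": [0,0,0],"spin": 0},{"offset": [0,0,0],"spin": 0}]'

```text
time_s: 17.4
ee_pos: [571.0, -138.7, 90.2]
ee_rot: [179.5, 0.2, 169.4]
force: [5.0, 11.9, 1.0]
gripper_width: 15.4
gripper_force: 30.0
```

```bash
python3 c.py 549.5 -99.5; python3 c.py 549.3 -101
```

```text
t 17.40 theta 1.671 rad R 44.8  Ftan 10.2 Frad -8.0
[3.6,-2.7] [3.9,-2.3] [4.1,-1.9] [4.2,-1.5] [4.4,-1.0] 
t 17.40 theta 1.650 rad R 43.6  Ftan 10.3 Frad -7.8
[3.6,-2.7] [3.8,-2.4] [4.0,-2.0] [4.2,-1.6] [4.4,-1.1]
```

Call:
arm_command --motion '[{"offset": [0,0,0],"spin": 0},{"offset": [0,0,0],"spin": 0},{"offset": [0,0,0],"spin": 0},{"offset": [0,0,-0.03],"spin": 0},{"offset": [0,0,-0.03],"spin": 0}]' --jaw 0.05

```text
time_s: 18.02
ee_pos: [567.9, -143.1, 150.1]
ee_rot: [180.0, -0.1, 169.5]
force: [-0.3, -0.7, 0.4]
gripper_width: 50.3
gripper_force: 0.0
```

Call:
arm_command --motion '[{"offset": [0,0,-0.03],"spin": 0},{"offset": [0,0,0],"spin": 0},{"offset": [0,0,0],"spin": 0}]'

```text
time_s: 18.4
ee_pos: [567.6, -142.9, 178.8]
ee_rot: [180.0, -0.1, 169.5]
force: [0.2, 0.1, 0.2]
gripper_width: 49.8
gripper_force: 0.0
```

```bash
python3 - <<'E'
from h import *
np.set_printoptions(precision=1,suppress=True)
im,d=env.grab_frame("side"); cv2.imwrite("pics/s5.png",cv2.resize(im[130:255,245:405],None,fx=5,fy=4.8,interpolation=cv2.INTER_CUBIC))
V=Rot.from_euler("z",-10.5,degrees=True).as_matrix()
S=cloud("side",d,240,420,120,260)
for n,xy,r,z0,z1 in(("fin",(453,-79),30,70,98),("case",(551,-20),35,52,68),("sleeve",(571,-138),35,85,120)):
    q=S[(np.hypot(*(S[:,:2]-xy).T)<r)&(S[:,2]>z0)&(S[:,2]<z1)]; v=q@V
    if len(q): print(n,len(q),np.median(q,0),(v.max(0)+v.min(0))/2@V.T,np.ptp(v,axis=0))
E
```

```text
fin 139 [451.5 -74.8  84.5] [452.3 -79.2  82.3] [24.3 15.7 24.2]
case 190 [551.3 -11.2  60.4] [552.6 -15.6  57.8] [38.2 37.  11.3]
sleeve 88 [ 571.8 -131.9  101.4] [ 573.1 -135.1  101.9] [15.1 15.2 33.3]
```

View pics/s5.png

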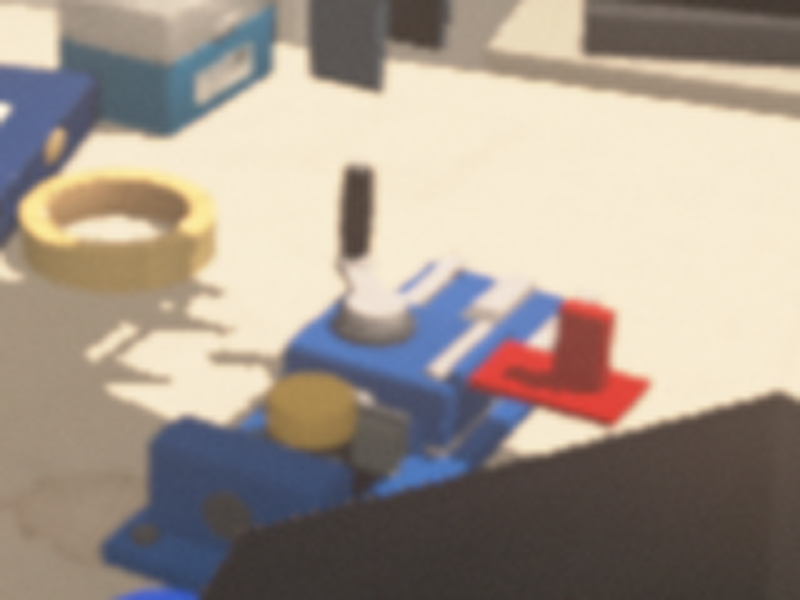

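The sleeve has swung round about 1.55 rad, the lever is up (fin crop 585,345), the case is upright against the face (310,410), and the hand is clear.

```bash
python3 -c "
from workcell import env
print(env.job_done())"
```

```text
the job is handed in; nothing more can be done
None
```

I handed the job in at about 18 s with the case upright and clamped at about 30 N (estimated from the crank force), the lever up and the hand clear; the hand-in returned no verdict.

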